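# Set the tool controller to speed 4 and start it

## Robot

A 6-joint arm with a two-finger parallel gripper is mounted at the origin on the work surface. World frame = base frame: x ahead of the robot, y to its left, z up, the work surface at z = 0. Lengths are in mm, angles in rad, forces in N, time in s.
With the tool pointing down it reaches from about 325 to 925 mm from the base axis. Payload 3.1 kg.
Tool frame: the origin (TCP) lies at the centre of the arm's flange, where the gripper is bolted on; the fingertips stand 173 mm ahead of it and the grasp point (between the pads) lies manip.grasp_offset ahead of it (manip.grasp_offset is the distance from the TCP to the grasp point, in mm); x points along the fingers, z is the direction in which the jaws open and shut, and the axes are right-handed (so a half turn about x gives the same grasp; the last joint's range is limited). The gripper opens to 85 mm and grips with 20 to 120 N. Pads are 22 mm wide; open, the fingers measure 114 mm over their backs; the gripper's body (76 mm by 85 mm) begins 54 mm behind the grasp point. The pads swing forward as they close: fully open they stand 13 mm farther back than shut.
Start: joints at [-1.425, 0.217, 1.613, -0, 1.311, -0.112], TCP at [159.367, -604.353, 404.7] pointing down, gripper open.
Joint ranges: [-2.75, 2.75], [-0.78, 2.1], [0.31, 2.55], [-1.13, 4.27], [0.13, 2.63], [-2.58, 2.58]. Speed limits (rad/s): [2.79, 2.79, 3.14, 3.14, 3.14, 3.14].

## Interface

Orientations are given as a rotation vector (axis times angle).
In Python, from station import manip gives the robot as it stands.
- The arm moves only by the tool jog_arm, never from a script. Its argument "increments" is a list that holds one entry, the list of rows, each a list of 5 numbers: the shift along the tool's x, y, z each as a share of 20 cm, from -1 to 1, then the turn about the tool's x as a share of 30 degrees, from -1 to 1, then the gripper's target within -1 to 1 (fully open at 1, half-way at 0, shut at -1). In form: [[[tx, ty, tz, roll, gripper], ...]]. A call has 1 to 20 rows; each row is the pose to reach, as a shift and turn from the pose commanded when the call began, along the tool's axes at that moment; what a row does not reach only later rows make up. A row lasts 1/8 s, in which the tool goes at most 62.5 mm and 10.7 degrees, less where a joint would pass 70% of its speed; a pose out of reach is approached as far as the arm can. A call with a number of a shift or a turn outside -1 to 1 is refused whole. A call with a gripper value outside its range is refused whole. The fingers move at their own pace and stop on an object; the grip force is fixed at half the most. Time passes only in rows, so rows that repeat a pose let the fingers close. It gives the time, the measured TCP pose, the force and the opening at its end, in the units of the state.
- manip.get_state(): the state, without advancing time (a new reading comes with each control period).
- manip.capture(name): name is "side" or "top"; returns (picture, depth): 480x640x3 uint8, red, green, blue; 480x640 float32, mm along the optical axis (not along the pixel's ray), 0 where there is no reading.
- manip.camera_params(name): a dict with "K" (3x3 intrinsics, pixels), "k1" (the pictures are not rectified: a ray, as slopes to the right and down, at radius r is drawn at 1 + k1 r^2 times it, then the intrinsics apply), "R" (3x3) and "t" (3): a world point X has camera coordinates R X + t. Camera axes: x right, y down, z forward; pixel columns grow to the right and rows downward; lengths in mm; the calibration is good to about 2 mm. A picture is of the moment at which its call begins. camera_params takes no time and is no camera call.
- manip.sign_off(): hands the job in, once; it reports no verdict.
The state is a dict: "t": time; "joint_positions": joint angles; "qd": joint speeds; "joint_torque": joint torques, N m; "position": TCP position; "orientation": TCP orientation; "contact_force": force on the tool from outside, world axes, zero at the start; "moment": the same for the moment, N m; "width": finger opening in mm.
Only numpy, scipy, OpenCV 4.12 (cv2) and the standard library are available. Lean on these libraries where they do the work, as an engineer would, in place of code of your own. Each camera call takes 0.05 s, during which the arm holds its last target.

## Task

Set the rotary tool's controller to speed 4 and start it: with a fingertip, push the orange pointer of the speed dial clockwise, click by click, until it rests at the fourth white mark after the red off mark, never going past that mark, and only then press the green start button all the way down and let it come back up. This is work for a fingertip or the outside of the fingers: do not pinch the pointer, do not lift or shove the controller, and leave the bit case, the handpiece and the cup where they are.

Things in the scene. Friction and masses are not known exactly. Their poses are not given: they have to be found in the camera images.
- unit: The controller: a loose blue-grey box on rubber feet, 170 (its x) x 240 (its y) mm, 70 mm high, about 2.2 kg, standing flat on the bench. Origin: centre of its underside. Its x axis points to its far side, y to its left, z up. On its flat top: the speed dial (axis 45 mm left of centre) and the green start button (75 mm right of centre, 10 mm nearer its front).
- off_dot (a point): Red off dot, 11 mm wide, on the box's top, 55 mm from the dial axis, straight to its left (+y of the box). It is the first of seven dots on a black disc (66 mm radius), 30 degrees apart round the axis; clockwise follow six white ones, 8 mm wide, speeds 1 to 6: speed 3 straight to the far side (+x of the box), speed 6 straight to the right.
- dial (a joint): Angle of the speed dial in rad: 0 with the pointer at the red off dot, growing clockwise seen from above, 0.5236 (30 degrees) a click; speed 4 is 2.094. Sprung clicks (2 to 3 N at the pointer): pushed past half-way to the next dot (0.26 rad) it snaps forward by itself, off the finger, to that dot and rests; left short of half-way it springs back. Starts at off, 1 or 2.
- dial_axis (a point): Point on the vertical axis of the speed dial, 17.5 mm above the box's top, half-way up the pointer. The black hub round it is 26 mm in diameter, its top 32 mm above the box's top.
- pointer_tip (a point): Middle of the outer end of the orange pointer, 42 mm from the dial axis and at the same height as dial_axis. The pointer is a straight upright bar from the hub to here, 10 mm thick, its lower edge 5 mm and its upper edge 30 mm above the box's top, with a white line along its top.
- push_side: The trailing half (5 mm thick) of the pointer, the one to push for clockwise turning. Origin: middle of its outer face, 25 mm from the axis along the pointer, half-way up. x points along the pointer to its tip, y straight out of the pushed face (against clockwise turning), z up.
- lead_side: The other, leading half (5 mm thick) of the pointer; origin in the middle of its outer face. Fingers pressing on both halves at once count as pinching.
- start (a joint): Travel of the green start button in m: 0 is up, 0.006 fully down; a spring brings it back up. Fully down takes about 5 N.
- start_top (a point): Centre of the top of the green start button, 30 mm in diameter.
- bit_case: Bystander: open black case of brass bits in a teal holder, 100 x 70 x 18 mm, loose. Origin: centre of its underside.
- handpiece: Bystander: dark red and steel rotary handpiece lying along its x on a small grey rest, 134 x 34 mm, 40 mm high, loose. Origin: on the bench under its middle.
- cup: Bystander: small steel cup, 60 mm in diameter, 60 mm high, loose. Origin: centre of its underside.

How it is judged:
By the outcome, as a careful person would: the job done as asked, in the order asked, and still so for the second after the job is handed in, with the robot touching nothing.
It also fails if it takes over 61 s, if anything falls off the work surface, if the arm or the gripper's body presses on something with over 40 N, if the wrist force passes 120 N, or if a joint passes its speed limit or range.

## Working session

There is one attempt and no reset: what is moved stays moved. The work goes in short steps, Python scripts to look and compute and a tool call to move; the robot and the scene stay as the last step left them, time stands still between calls to the robot, and variables do not carry over. Pictures are saved under pics/ and viewed, and the job is handed in when it is done.

Besides the shell and the picture viewer there is one more tool, called after ">>>" by a JSON object that holds its "fn" and its "kwargs". jog_arm: Moves the arm, as the interface text tells. Its arguments: {"type":"object","properties":{"increments":{"type":"array","items":{"type":"array","items":{"type":"array","items":{"type":"number"}}}}},"required":["increments"]}

```bash
ls; mkdir -p pics
python3 - <<'E'
from station import manip
import cv2
s=manip.get_state();print(s, manip.grasp_offset)
for n in("top","side"):
    im,d=manip.capture(n);cv2.imwrite(f"pics/{n}0.png",im[:,:,::-1])
    import numpy as np
    np.save(f"pics/{n}0.npy",d)
    print(n,manip.camera_params(n))
E
```

```text
pics
{'t': 0.0, 'joint_positions': array([-1.42517796e+00,  2.17760848e-01,  1.61495291e+00, -2.01379627e-05,
        1.31128403e+00, -1.12191182e-01]), 'qd': array([-8.86204139e-06,  3.54316423e-04,  4.99157738e-05,  6.56363620e-04,
        8.46433761e-04, -2.65058039e-04]), 'joint_torque': array([-1.63781863e-05, -3.96846521e+01, -3.03856409e+01, -2.30492160e-04,
        9.73596383e-03,  2.75706310e-05]), 'position': array([ 159.31674167, -603.93219334,  403.35380823]), 'orientation': array([ 1.01884899,  1.32198528, -1.01608496]), 'contact_force': array([ 0.28054212,  0.47593469, -0.51697388]), 'moment': array([ 0.0222328 , -0.02358508, -0.03571885]), 'width': 85.43047869819266} 154.70000000000002
top {'K': array([[473.68935025,   0.        , 305.9002504 ],
       [  0.        , 473.68935025, 233.65177165],
       [  0.        ,   0.        ,   1.        ]]), 'k1': 0.0008851511561615823, 'R': array([[ 0.02543912, -0.9994501 ,  0.02126856],
       [-0.99595452, -0.02717284, -0.08565179],
       [ 0.08618262, -0.01900361, -0.9960981 ]]), 't': array([ 15.72662882, 609.05027267, 818.06373447])}
side {'K': array([[514.30201711,   0.        , 313.29733983],
       [  0.        , 514.30201711, 241.20069677],
       [  0.        ,   0.        ,   1.        ]]), 'k1': -0.031502244539825856, 'R': array([[ 0.96733482, -0.25348307, -0.00311119],
       [-0.12350063, -0.46051067, -0.87902077],
       [ 0.22138415,  0.85069163, -0.47677333]]), 't': array([-600.89612395,  171.86231733,  794.16460893])}
```

View pics/top0.png

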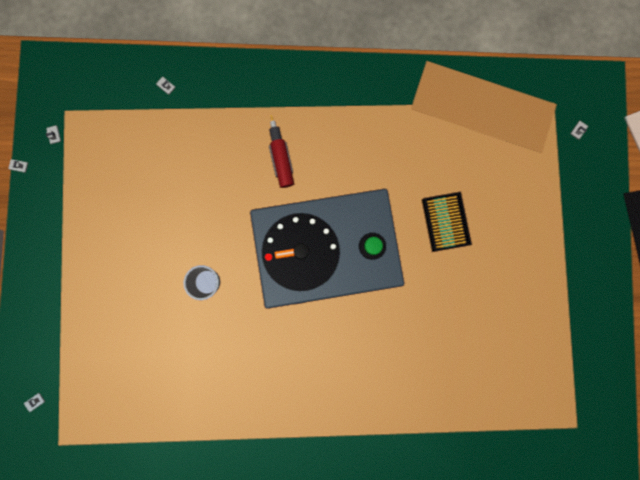

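View pics/side0.png

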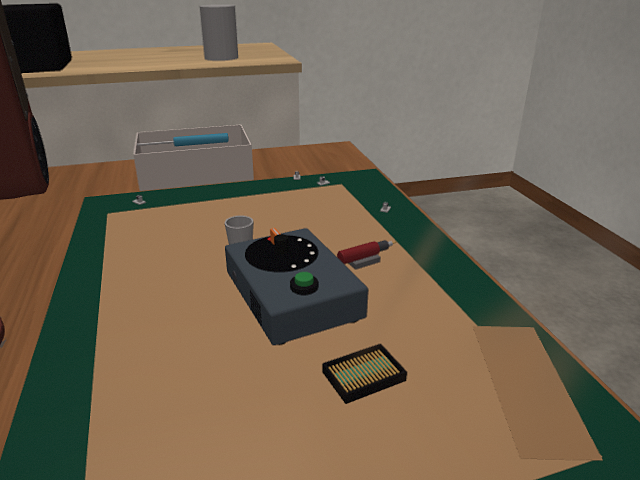

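```bash
cat > h.py <<'E'
from station import manip
import cv2, numpy as np
def crop(n,im,x0,y0,x1,y1,f):
    cv2.imwrite(n,cv2.resize(im[y0:y1,x0:x1],None,fx=f,fy=f,interpolation=cv2.INTER_CUBIC))
def ray(name,u,v):
    c=manip.camera_params(name);K=c["K"]
    d=np.array([(u-K[0,2])/K[0,0],(v-K[1,2])/K[1,1]]);x=d.copy()
    for _ in range(10): x=d/(1+c["k1"]*(x@x))
    R=c["R"];return -R.T@c["t"],R.T@np.array([x[0],x[1],1])
def atz(name,u,v,z):
    o,r=ray(name,u,v);return o+r*(z-o[2])/r[2]
def proj(name,X):
    c=manip.camera_params(name);p=c["R"]@np.asarray(X)+c["t"];s=p[:2]/p[2];s=s*(1+c["k1"]*(s@s))
    K=c["K"];return np.array([K[0,0]*s[0]+K[0,2],K[1,1]*s[1]+K[1,2]])
E
python3 - <<'E'
from h import *
im=cv2.imread("pics/top0.png");crop("pics/top0c.png",im,240,180,420,315,4.4)
im=cv2.imread("pics/side0.png");crop("pics/side0c.png",im,215,215,375,345,4.6)
E
```

```text
(no output)
```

View pics/top0c.png

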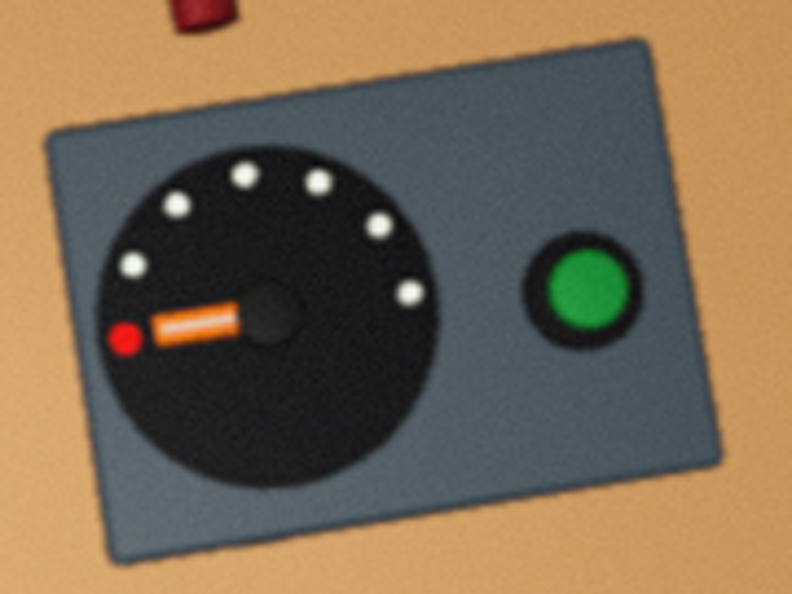

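View pics/side0c.png

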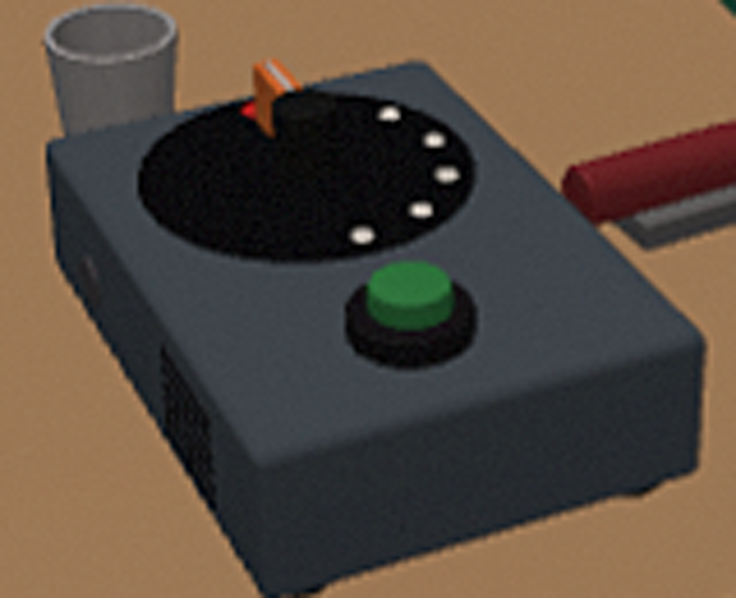

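Run:
```python
from h import *
from scipy.optimize import least_squares
f=4.4
pts=np.array([(125,340),(133,265),(177,205),(245,175),(319,182),(379,225),(410,293)],float)
px=(pts+.5)/f-.5+[240,180]
W=np.array([atz("top",u,v,70.)[:2] for u,v in px])
a=np.pi/2-np.arange(7)*np.pi/6
L=np.c_[55*np.cos(a),45+55*np.sin(a)]
def T(p,L): c,s=np.cos(p[2]),np.sin(p[2]);return L@np.array([[c,s],[-s,c]])+p[:2]
r=least_squares(lambda p:(T(p,L)-W).ravel(),[600,0,0])
p=r.x;print(p,np.degrees(p[2]),(T(p,L)-W).round(1).tolist())
np.save("unit.npy",p)
print("axis",T(p,np.array([[0,45.]])),"button",T(p,np.array([[-10,-75.]])))
ax=T(p,np.array([[0,45.]]))[0]
# check corners/button/side
for l in [(85,120),(85,-120),(-85,-120),(-85,120)]:
    w=T(p,np.array([l],float))[0]
    print(l,w.round(1),((proj("top",[*w,70])-[240,180]+.5)*f-.5).round(),((proj("side",[*w,70])-[215,215]+.5)*4.6-.5).round())
b=T(p,np.array([[-10,-75.]]))[0]
for z in (80,85,90,95): print(z,((proj("top",[*b,z])-[240,180]+.5)*f-.5).round(),((proj("side",[*b,z])-[215,215]+.5)*4.6-.5).round())
d=np.load("pics/top0.npy");c=manip.camera_params("top")
for n,u,v in (("btn",374,245),("box",350,265),("hub",301,251),("cup",205,282),("hp",282,160),("bench",200,350)):
    o,rr=ray("top",u,v);R=c["R"];print(n,(o+rr*d[v,u]).round(1))
s=manip.get_state()
from scipy.spatial.transform import Rotation as Ro
print(Ro.from_rotvec(s["orientation"]).as_matrix().round(3))
for l in [(0,87),(0,45)]:
    w=T(p,np.array([l],float))[0];print("tip top",((proj("top",[*w,100])-[240,180]+.5)*f-.5).round())
```

```text
[ 5.82802874e+02 -3.28964442e+00  1.88795159e-01] 10.817165775046096 [[0.3, -0.3], [-0.1, -0.2], [-0.1, -0.1], [0.0, 0.1], [-0.1, 0.2], [-0.1, 0.1], [0.1, 0.2]]
axis [[574.35747235  40.91075361]] button [[587.05623353 -78.83373046]]
(85, 120) [643.8 130.5] [ 40. 129.] [427.  54.]
(85, -120) [ 688.8 -105.2] [652.  32.] [718. 334.]
(-85, -120) [ 521.8 -137.1] [730. 466.] [262. 462.]
(-85, 120) [476.8  98.6] [108. 570.] [ 44. 137.]
80 [585. 290.] [416. 311.]
85 [587. 289.] [415. 299.]
90 [589. 288.] [415. 287.]
95 [591. 287.] [415. 274.]
btn [587.1 -79.5  91.2]
box [553.7 -43.   69.3]
hub [573.6  40.4 100.9]
cup [517.9 210.9   5.4]
hp [737.5  77.8  38.4]
bench [396.9 215.1   2.2]
[[-0.     0.967  0.255]
 [ 0.002  0.255 -0.967]
 [-1.     0.    -0.002]]
tip top [156. 331.]
tip top [269. 312.]
```

```bash
cat >> h.py <<'E'
from scipy.spatial.transform import Rotation as Ro
U=np.load("unit.npy")
def tow(l): c,s=np.cos(U[2]),np.sin(U[2]); return np.array([c*l[0]-s*l[1]+U[0],s*l[0]+c*l[1]+U[1]])
def ptr(th,R=29,off=19.5):  # tool centre world xy, tool-z heading
    u=np.array([np.sin(th),np.cos(th)]);t=np.array([np.cos(th),-np.sin(th)])
    return tow(np.array([0,45])+R*u-off*t), U[2]-th
def inc(pos,head,p0=None,R0=None):
    s=manip.get_state()
    M=Ro.from_rotvec(s["orientation"]).as_matrix() if R0 is None else R0; p=s["position"] if p0 is None else p0
    d=M.T@(np.asarray(pos)-p); h=np.arctan2(M[1,2],M[0,2])
    return np.r_[d/200, -np.degrees((head-h+np.pi)%(2*np.pi)-np.pi)/30]
def show():
    s=manip.get_state();M=Ro.from_rotvec(s["orientation"]).as_matrix()
    print("t",s["t"],"pos",s["position"].round(1),"head",np.degrees(np.arctan2(M[1,2],M[0,2])).round(1),"tilt",M[:,0].round(3),"F",s["contact_force"].round(1),"w",round(s["width"],1),"q",s["joint_positions"].round(2))
E
python3 - <<'E'
from h import *
xy,h=ptr(0,29,34);print(xy,np.degrees(h),inc([*xy,400],h).round(3))
E
```

```text
[535.5190237  63.0144842] 10.817165775046096 [ 0.024  2.669 -2.745 -2.868]
```

>>> {"fn": "jog_arm", "kwargs": {"increments": [[[0, 0.15, -0.15, -0.15, -1], [0, 0.32, -0.32, -0.32, -1], [0, 0.5, -0.5, -0.5, -1], [0, 0.68, -0.68, -0.68, -1], [0, 0.85, -0.85, -0.85, -1], [0, 1, -1, -1, -1]]]}}

```text
t: 0.85
position: [302.3, -358.2, 404.2]
orientation: [0.615, 1.482, -0.614]
contact_force: [0.8, -0.2, 0.7]
width: -0.2
```

Run:
```python
from h import *
show()
xy,h=ptr(0,29,34);print(inc([*xy,400],h).round(3))
```

```text
t 0.85 pos [ 302.3 -358.2  404.2] head -45.1 tilt [-0.     0.001 -1.   ] F [ 0.8 -0.2  0.7] w -0.2 q [-1.02 -0.13  1.97  0.    1.3  -0.23]
[ 0.023  2.313 -0.667 -1.863]
```

>>> {"fn": "jog_arm", "kwargs": {"increments": [[[0, 0.2, -0.06, -0.2, -1], [0, 0.4, -0.12, -0.4, -1], [0, 0.6, -0.17, -0.6, -1], [0, 0.8, -0.23, -0.8, -1], [0, 1, -0.29, -1, -1]]]}}

```text
t: 1.48
position: [403.2, -176.5, 404.3]
orientation: [0.206, 1.561, -0.206]
contact_force: [0.2, -0.1, -0.1]
width: -0.1
```

Run:
```python
from h import *
show()
xy,h=ptr(0,29,34);print(inc([*xy,400],h).round(3))
```

```text
t 1.475 pos [ 403.2 -176.5  404.3] head -15.0 tilt [-0.  0. -1.] F [ 0.2 -0.1 -0.1] w -0.1 q [-0.57 -0.19  2.03  0.    1.31 -0.31]
[ 0.022  1.328  0.328 -0.862]
```

>>> {"fn": "jog_arm", "kwargs": {"increments": [[[0, 0.2, 0.05, -0.2, -1], [0, 0.4, 0.1, -0.4, -1], [0, 0.6, 0.15, -0.6, -1], [0, 0.8, 0.2, -0.8, -1], [0, 1, 0.25, -0.86, -1], [0, 1, 0.25, -0.86, -1]]]}}

```text
t: 2.22
position: [504.2, 3.9, 404.2]
orientation: [-0.147, 1.566, 0.148]
contact_force: [-0.3, -0.2, -0.8]
width: 0.0
```

Run:
```python
from h import *
show()
xy,h=ptr(0,29,34);print(inc([*xy,280],h).round(3))
```

```text
t 2.225 pos [504.2   3.9 404.2] head 10.8 tilt [-0.001  0.001 -1.   ] F [-0.3 -0.2 -0.8] w 0.0 q [-0.13 -0.04  1.89  0.    1.29 -0.32]
[ 0.621  0.261  0.21  -0.001]
```

>>> {"fn": "jog_arm", "kwargs": {"increments": [[[0, 0.13, 0.1, 0, -1], [0, 0.26, 0.21, 0, -1], [0.15, 0.26, 0.21, 0, -1], [0.35, 0.26, 0.21, 0, -1], [0.5, 0.26, 0.21, 0, -1], [0.57, 0.26, 0.21, 0, -1], [0.57, 0.26, 0.21, 0, -1], [0.57, 0.26, 0.21, 0, -1]]]}}

```text
t: 3.22
position: [536.2, 60.5, 292.2]
orientation: [-0.145, 1.563, 0.144]
contact_force: [0.0, 0.1, -0.1]
width: -0.0
```

Run:
```python
from h import *
show()
xy,h=ptr(0,29,34);print(inc([*xy,260],h).round(3))
im,d=manip.capture("side");crop("pics/s1.png",im[:,:,::-1],215,165,375,295,4.6)
s=manip.get_state()["position"]
for z in (0,10,13): print(z,((proj("side",[s[0],s[1],s[2]-173-z])-[215,165]+.5)*4.6-.5).round())
```

```text
t 3.225 pos [536.2  60.5 292.2] head 10.5 tilt [ 0.003 -0.    -1.   ] F [ 0.   0.1 -0.1] w -0.0 q [-0.02  0.16  1.9  -0.    1.07 -0.2 ]
[ 0.161  0.013 -0.001 -0.009]
0 [199. 281.]
10 [200. 304.]
13 [201. 311.]
```

View pics/s1.png

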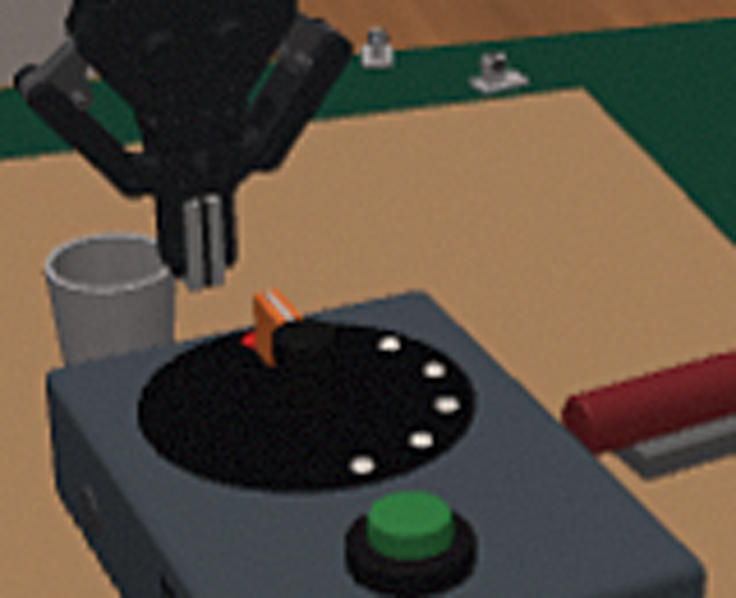

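>>> {"fn": "jog_arm", "kwargs": {"increments": [[[0.06, 0.01, 0, 0, -1], [0.12, 0.01, 0, 0, -1], [0.18, 0.01, 0, 0, -1], [0.2, 0.01, 0, 0, -1], [0.2, 0.01, 0, 0, -1], [0.2, 0.01, 0, 0, -1]]]}}

```text
t: 4.03
position: [535.3, 62.7, 251.0]
orientation: [-0.145, 1.565, 0.145]
contact_force: [0.1, 0.0, 0.0]
width: 0.3
```

Run:
```python
from h import *
show()
for th,off in ((0,34),(0,19.5),(.1,19.5),(.2,19.5),(.3,19.5),(.4,19.5)):
    xy,h=ptr(th,29,off);print(th,inc([*xy,251.5],h).round(3).tolist())
```

```text
t 4.025 pos [535.3  62.7 251. ] head 10.6 tilt [ 0.001 -0.    -1.   ] F [0.1 0.  0. ] w 0.3 q [-0.01  0.22  1.92  0.    0.99 -0.2 ]
0 [-0.002, 0.001, 0.001, -0.008]
0 [-0.002, 0.002, 0.074, -0.008]
0.1 [-0.002, 0.011, 0.089, 0.183]
0.2 [-0.002, 0.018, 0.104, 0.374]
0.3 [-0.002, 0.024, 0.121, 0.565]
0.4 [-0.002, 0.028, 0.138, 0.756]
```

>>> {"fn": "jog_arm", "kwargs": {"increments": [[[0, 0, 0.04, 0, -1], [0, 0, 0.07, 0, -1], [0, 0.01, 0.09, 0.18, -1], [0, 0.018, 0.104, 0.37, -1], [0, 0.024, 0.121, 0.56, -1], [0, 0.026, 0.129, 0.65, -1], [0, 0.026, 0.129, 0.65, -1], [0, 0.026, 0.129, 0.65, -1]]]}}

```text
t: 5.03
position: [559.7, 72.6, 250.8]
orientation: [0.122, 1.567, -0.122]
contact_force: [-0.8, -1.3, 0.3]
width: -0.0
```

```bash
cat > look.py <<'E'
from h import *
import sys
show()
for n,b in (("top",(240,180,420,315)),("side",(215,165,375,295))):
    im,d=manip.capture(n);crop(f"pics/{n}{sys.argv[1]}.png",im[:,:,::-1],*b,3)
a=cv2.imread(f"pics/top{sys.argv[1]}.png");b=cv2.imread(f"pics/side{sys.argv[1]}.png")
h=min(a.shape[0],b.shape[0]);o=np.hstack([a[:h],b[:h]]);o=cv2.resize(o,(800,int(h*800/o.shape[1])));cv2.imwrite(f"pics/both{sys.argv[1]}.png",o)
E
python3 look.py 2
```

```text
t 5.025 pos [559.7  72.6 250.8] head -8.9 tilt [ 0.  0. -1.] F [-0.8 -1.3  0.3] w -0.0 q [0.   0.27 1.86 0.   1.01 0.16]
```

View pics/both2.png

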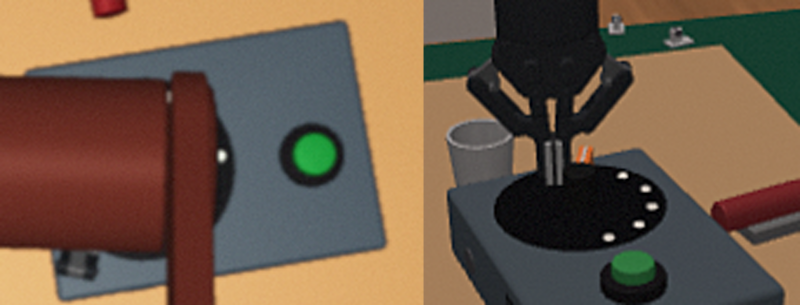

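```bash
cat > look.py <<'E'
from h import *
import sys
show()
im,d=manip.capture("side");x0,y0,f=235,205,6.5
crop(f"pics/s{sys.argv[1]}.png",im[:,:,::-1],x0,y0,x0+115,y0+90,f)
for k in range(0,7):
    th=k*np.pi/6;u=np.array([np.sin(th),np.cos(th)])
    q=lambda r,z:((proj("side",[*tow(np.array([0,45])+r*u),z])-[x0,y0]+.5)*f-.5).round().tolist()
    print("exp tip top if at",k,q(42,100),"hub end",q(13,100))
E
python3 look.py 3
```

```text
t 5.125 pos [559.5  72.5 250.7] head -8.9 tilt [ 0.  0. -1.] F [ 0.1  0.5 -0. ] w -0.3 q [0.   0.27 1.86 0.   1.01 0.16]
exp tip top if at 0 [249.0, 153.0] hub end [288.0, 197.0]
exp tip top if at 1 [325.0, 147.0] hub end [312.0, 194.0]
exp tip top if at 2 [397.0, 158.0] hub end [335.0, 198.0]
exp tip top if at 3 [446.0, 185.0] hub end [350.0, 207.0]
exp tip top if at 4 [460.0, 222.0] hub end [353.0, 218.0]
exp tip top if at 5 [431.0, 259.0] hub end [344.0, 229.0]
exp tip top if at 6 [367.0, 285.0] hub end [324.0, 237.0]
```

View pics/s3.png

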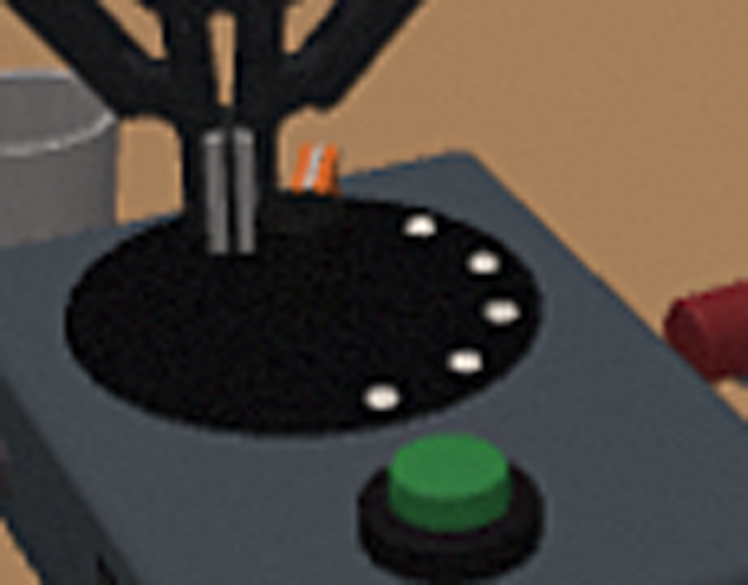

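Run:
```python
from h import *
for th in (.35,.45,.55,.65,.75,.87,1.0,1.1,1.2,1.3,1.4):
    xy,h=ptr(th,29,19.5);print(th,inc([*xy,251.5],h).round(3).tolist())
```

```text
0.35 [-0.004, 0.001, 0.001, 0.011]
0.45 [-0.004, 0.01, 0.016, 0.202]
0.55 [-0.004, 0.017, 0.032, 0.393]
0.65 [-0.004, 0.023, 0.049, 0.584]
0.75 [-0.004, 0.027, 0.066, 0.775]
0.87 [-0.004, 0.03, 0.086, 1.004]
1.0 [-0.004, 0.03, 0.109, 1.252]
1.1 [-0.004, 0.028, 0.126, 1.443]
1.2 [-0.004, 0.024, 0.143, 1.634]
1.3 [-0.004, 0.019, 0.16, 1.825]
1.4 [-0.004, 0.012, 0.176, 2.016]
```

>>> {"fn": "jog_arm", "kwargs": {"increments": [[[0, 0.01, 0.016, 0.2, -1], [0, 0.017, 0.032, 0.39, -1], [0, 0.023, 0.049, 0.58, -1], [0, 0.027, 0.066, 0.77, -1], [0, 0.029, 0.076, 0.89, -1], [0, 0.03, 0.086, 1.0, -1], [0, 0.03, 0.086, 1.0, -1], [0, 0.03, 0.086, 1.0, -1]]]}}

```text
t: 6.18
position: [577.3, 75.8, 250.7]
orientation: [0.531, 1.505, -0.531]
contact_force: [0.1, -0.3, -0.2]
width: 0.2
```

```bash
python3 look.py 4;python3 - <<'E'
from h import *
for th in (.87,.97,1.07,1.17,1.27,1.39):
    xy,h=ptr(th,29,19.5);print(th,inc([*xy,251.5],h).round(3).tolist())
E
```

```text
t 6.175 pos [577.3  75.8 250.7] head -38.9 tilt [-0. -0. -1.] F [ 0.1 -0.3 -0.2] w 0.2 q [ 0.01  0.31  1.82 -0.    1.02  0.69]
exp tip top if at 0 [249.0, 153.0] hub end [288.0, 197.0]
exp tip top if at 1 [325.0, 147.0] hub end [312.0, 194.0]
exp tip top if at 2 [397.0, 158.0] hub end [335.0, 198.0]
exp tip top if at 3 [446.0, 185.0] hub end [350.0, 207.0]
exp tip top if at 4 [460.0, 222.0] hub end [353.0, 218.0]
exp tip top if at 5 [431.0, 259.0] hub end [344.0, 229.0]
exp tip top if at 6 [367.0, 285.0] hub end [324.0, 237.0]
0.87 [-0.004, 0.0, 0.001, 0.005]
0.97 [-0.004, 0.009, 0.016, 0.196]
1.07 [-0.004, 0.017, 0.032, 0.387]
1.17 [-0.004, 0.023, 0.048, 0.578]
1.27 [-0.004, 0.027, 0.065, 0.769]
1.39 [-0.004, 0.029, 0.086, 0.998]
```

View pics/s4.png

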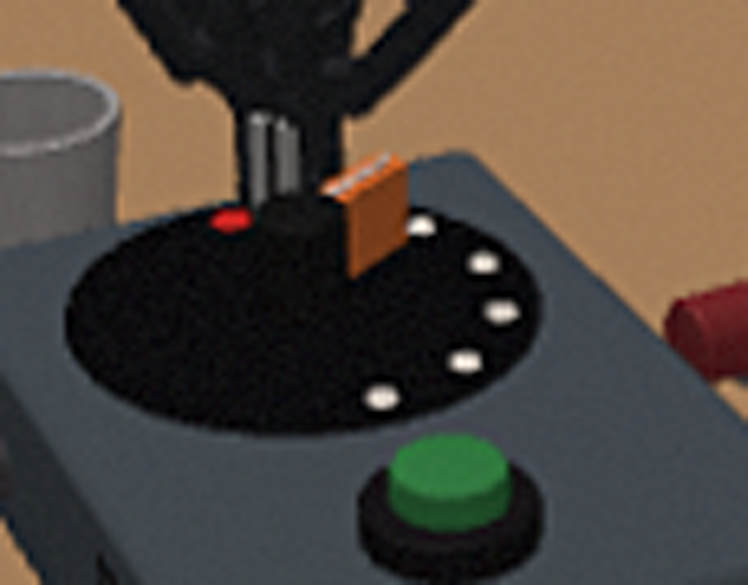

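Pointer is at speed 2 (tip at (397,158), as expected for 2); box unmoved. Next click.

>>> {"fn": "jog_arm", "kwargs": {"increments": [[[0, 0.01, 0.016, 0.2, -1], [0, 0.017, 0.032, 0.39, -1], [0, 0.023, 0.049, 0.58, -1], [0, 0.027, 0.066, 0.77, -1], [0, 0.029, 0.076, 0.89, -1], [0, 0.03, 0.086, 1.0, -1], [0, 0.03, 0.086, 1.0, -1], [0, 0.03, 0.086, 1.0, -1]]]}}

```text
t: 7.22
position: [594.4, 69.7, 250.7]
orientation: [0.933, 1.362, -0.934]
contact_force: [0.2, 0.6, 0.2]
width: -0.2
```

```bash
python3 look.py 5|head -1;python3 - <<'E'
from h import *
for th in (1.39,1.49,1.59,1.69,1.79,1.92):
    xy,h=ptr(th,29,19.5);print(th,inc([*xy,251.5],h).round(3).tolist())
E
```

```text
t 7.225 pos [594.4  69.7 250.7] head -68.9 tilt [-0.  0. -1.] F [0.2 0.6 0.2] w -0.2 q [-0.    0.34  1.78  0.    1.03  1.2 ]
1.39 [-0.004, -0.001, 0.0, -0.002]
1.49 [-0.004, 0.008, 0.015, 0.189]
1.59 [-0.004, 0.016, 0.031, 0.38]
1.69 [-0.004, 0.022, 0.048, 0.571]
1.79 [-0.004, 0.026, 0.065, 0.762]
1.92 [-0.004, 0.029, 0.087, 1.01]
```

View pics/s5.png

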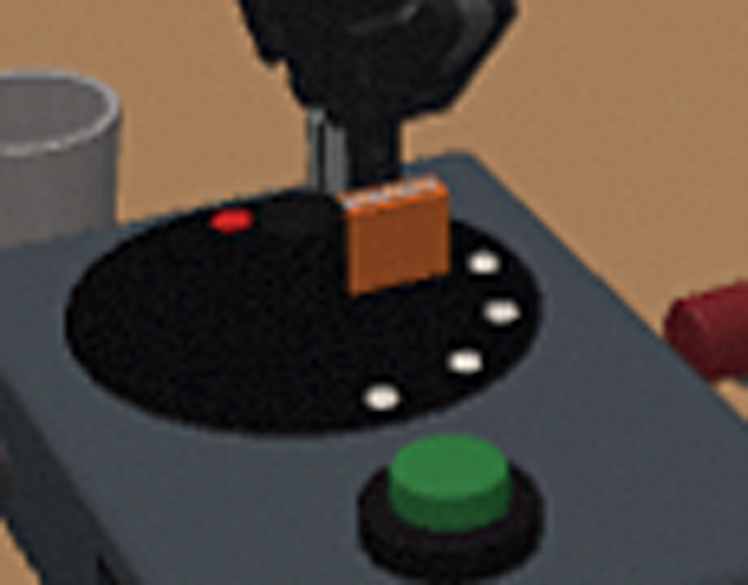

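>>> {"fn": "jog_arm", "kwargs": {"increments": [[[0, 0.01, 0.016, 0.2, -1], [0, 0.017, 0.032, 0.39, -1], [0, 0.023, 0.049, 0.58, -1], [0, 0.027, 0.066, 0.77, -1], [0, 0.028, 0.074, 0.86, -1], [0, 0.03, 0.082, 0.95, -1], [0, 0.03, 0.082, 0.95, -1], [0, 0.03, 0.082, 0.95, -1]]]}}

```text
t: 8.28
position: [606.0, 56.5, 250.7]
orientation: [1.303, 1.146, -1.304]
contact_force: [0.4, 0.4, 0.6]
width: 0.2
```

```bash
python3 look.py 6|head -1
```

```text
t 8.275 pos [606.   56.5 250.7] head -97.4 tilt [-0. -0. -1.] F [0.4 0.4 0.6] w 0.2 q [-0.02  0.35  1.76 -0.    1.03  1.68]
```

View pics/s6.png

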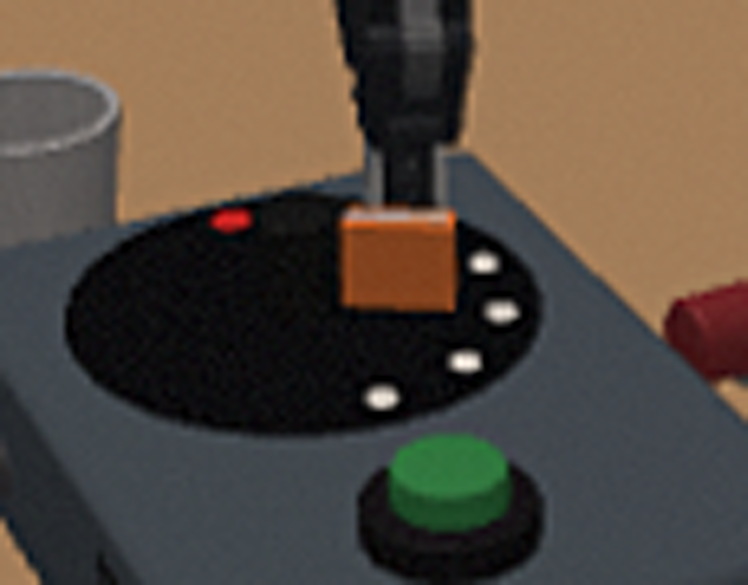

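Run:
```python
from h import *
show()
im,d=manip.capture("side");im=im[:,:,::-1];x0,y0,f=285,225,14
def ov(deg):
    c=cv2.resize(im[y0:y0+34,x0:x0+28],None,fx=f,fy=f,interpolation=cv2.INTER_CUBIC)
    th=np.radians(deg);u=np.array([np.sin(th),np.cos(th)]);t=np.array([np.cos(th),-np.sin(th)])
    P=[[*tow(np.array([0,45])+r*u+o*t),z] for r,o,z in ((13,-5,100),(42,-5,100),(42,5,100),(13,5,100),(13,5,75),(42,5,75),(42,5,100))]
    q=np.array([(proj("side",p)-[x0,y0]+.5)*f-.5 for p in P]).round().astype(np.int32)
    cv2.polylines(c,[q],False,(255,255,0),1);cv2.putText(c,str(deg),(5,20),0,.6,(255,255,255));return c
cv2.imwrite("pics/ov6.png",cv2.resize(np.hstack([ov(108),ov(120)]),(790,480)))
```

```text
t 8.325 pos [606.   56.5 250.7] head -97.4 tilt [-0.  0. -1.] F [ 0.1 -1.3  0. ] w 0.1 q [-0.02  0.35  1.76  0.    1.03  1.68]
```

View pics/ov6.png

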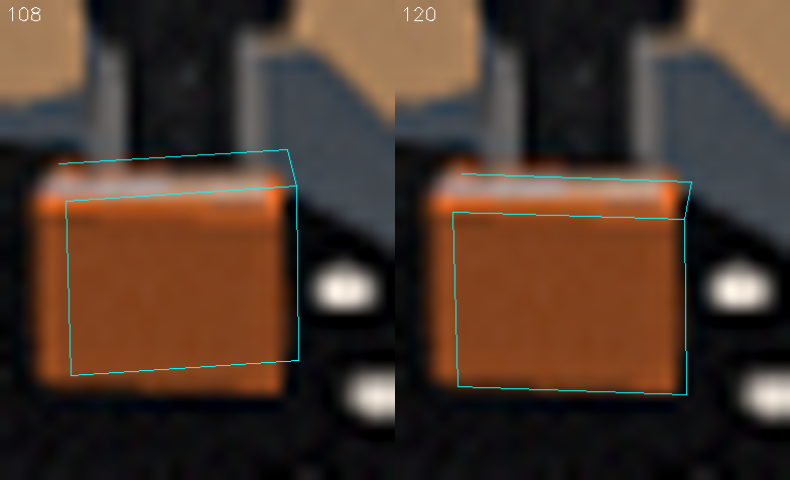

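>>> {"fn": "jog_arm", "kwargs": {"increments": [[[0, 0, -0.05, 0, -1], [0, 0, -0.08, 0, -1], [-0.15, 0, -0.08, 0, -1], [-0.35, 0, -0.08, 0, -1], [-0.45, 0, -0.08, 0, -1], [-0.45, 0, -0.08, 0, -1]]]}}

```text
t: 9.12
position: [608.9, 72.7, 342.8]
orientation: [1.306, 1.142, -1.3]
contact_force: [0.3, 0.7, -0.2]
width: -0.0
```

Run:
```python
from h import *
show()
b=tow([-10,-75]);print(b,inc([*b,340],np.radians(-97.4)).round(3))
```

```text
t 9.125 pos [608.9  72.7 342.8] head -97.4 tilt [ 0.004  0.    -1.   ] F [ 0.3  0.7 -0.2] w -0.0 q [ 0.    0.25  1.7  -0.    1.19  1.7 ]
[587.05623353 -78.83373046] [ 0.014 -0.011  0.765 -0.   ]
```

>>> {"fn": "jog_arm", "kwargs": {"increments": [[[0, 0, 0.15, 0, -1], [0, 0, 0.35, 0, -1], [0, -0.01, 0.55, 0, -1], [0, -0.01, 0.7, 0, -1], [0, -0.01, 0.765, 0, -1], [0, -0.01, 0.765, 0, -1], [0, -0.01, 0.765, 0, -1]]]}}

```text
t: 10.0
position: [586.3, -78.1, 340.1]
orientation: [1.304, 1.147, -1.304]
contact_force: [-0.2, 0.0, -0.9]
width: -0.2
```

Run:
```python
from h import *
show()
im,d=manip.capture("top");crop("pics/t7.png",im[:,:,::-1],240,180,420,315,4.4)
b=tow([-10,-75]);print(b,inc([*b,173+97],np.radians(-97.4)).round(3))
```

```text
t 10.0 pos [586.3 -78.1 340.1] head -97.4 tilt [-0.001  0.001 -1.   ] F [-0.2  0.  -0.9] w -0.2 q [-0.25  0.21  1.75  0.    1.18  1.45]
[587.05623353 -78.83373046] [0.352 0.004 0.004 0.001]
```

View pics/t7.png

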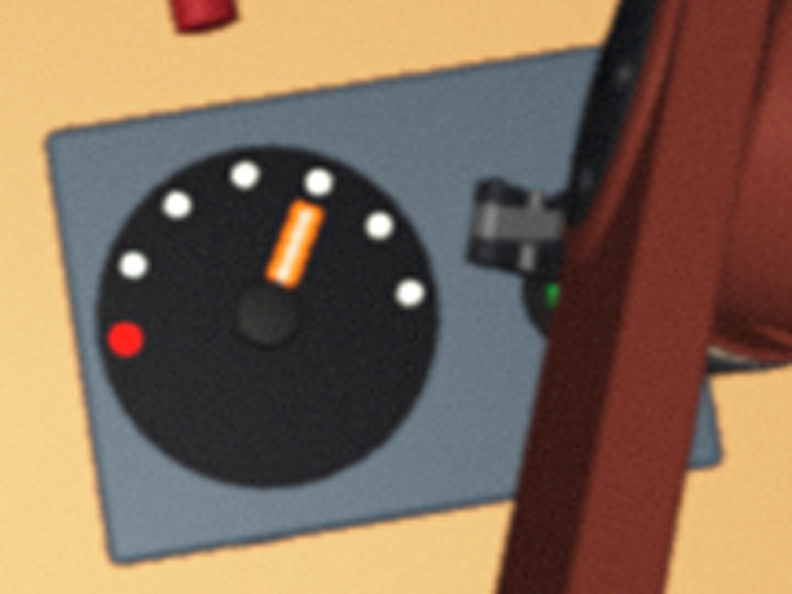

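>>> {"fn": "jog_arm", "kwargs": {"increments": [[[0.1, 0.003, 0.003, 0, -1], [0.22, 0.003, 0.003, 0, -1], [0.32, 0.003, 0.003, 0, -1], [0.35, 0.003, 0.003, 0, -1], [0.35, 0.003, 0.003, 0, -1], [0.35, 0.003, 0.003, 0, -1]]]}}

```text
t: 10.8
position: [587.4, -79.9, 271.7]
orientation: [1.305, 1.143, -1.303]
contact_force: [-0.5, -0.7, 0.7]
width: 0.1
```

>>> {"fn": "jog_arm", "kwargs": {"increments": [[[0.01, 0, 0, 0, -1], [0.02, 0, 0, 0, -1], [0.025, 0, 0, 0, -1], [0.03, 0, 0, 0, -1], [0.03, 0, 0, 0, -1], [0.03, 0, 0, 0, -1]]]}}

```text
t: 11.55
position: [586.9, -79.8, 264.9]
orientation: [1.304, 1.145, -1.304]
contact_force: [-1.0, -0.3, 1.5]
width: -0.4
```

Run:
```python
from h import *
show()
im,d=manip.capture("side");crop("pics/s8.png",im[:,:,::-1],255,235,355,310,8)
```

```text
t 11.55 pos [586.9 -79.8 264.9] head -97.4 tilt [-0. -0. -1.] F [-1.  -0.3  1.5] w -0.4 q [-0.25  0.3   1.79 -0.    1.05  1.45]
```

View pics/s8.png

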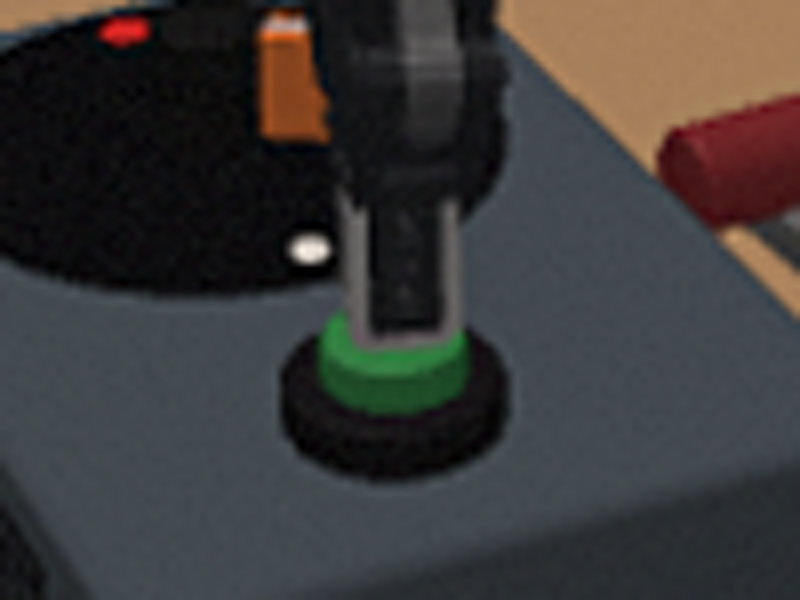

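>>> {"fn": "jog_arm", "kwargs": {"increments": [[[0.008, 0, 0, 0, -1], [0.016, 0, 0, 0, -1], [0.022, 0, 0, 0, -1], [0.026, 0, 0, 0, -1], [0.026, 0, 0, 0, -1]]]}}

```text
t: 12.22
position: [586.9, -79.8, 259.7]
orientation: [1.304, 1.145, -1.304]
contact_force: [-2.1, 0.4, 5.4]
width: -0.3
```

>>> {"fn": "jog_arm", "kwargs": {"increments": [[[0.005, 0, 0, 0, -1], [0.005, 0, 0, 0, -1], [0.005, 0, 0, 0, -1]]]}}

```text
t: 12.6
position: [587.0, -79.8, 259.4]
orientation: [1.304, 1.145, -1.304]
contact_force: [-3.3, 0.1, 8.2]
width: 0.4
```

>>> {"fn": "jog_arm", "kwargs": {"increments": [[[0.005, 0, 0, 0, -1], [0.005, 0, 0, 0, -1], [0.005, 0, 0, 0, -1]]]}}

```text
t: 12.98
position: [587.1, -79.8, 259.3]
orientation: [1.304, 1.145, -1.304]
contact_force: [-5.1, 0.2, 12.5]
width: 0.1
```

Run:
```python
from h import *
show()
im,d=manip.capture("side");crop("pics/s9.png",im[:,:,::-1],255,235,355,310,8)
```

```text
t 12.975 pos [587.1 -79.8 259.3] head -97.4 tilt [-0. -0. -1.] F [-5.1  0.2 12.5] w 0.1 q [-0.25  0.31  1.79 -0.    1.04  1.45]
```

View pics/s9.png

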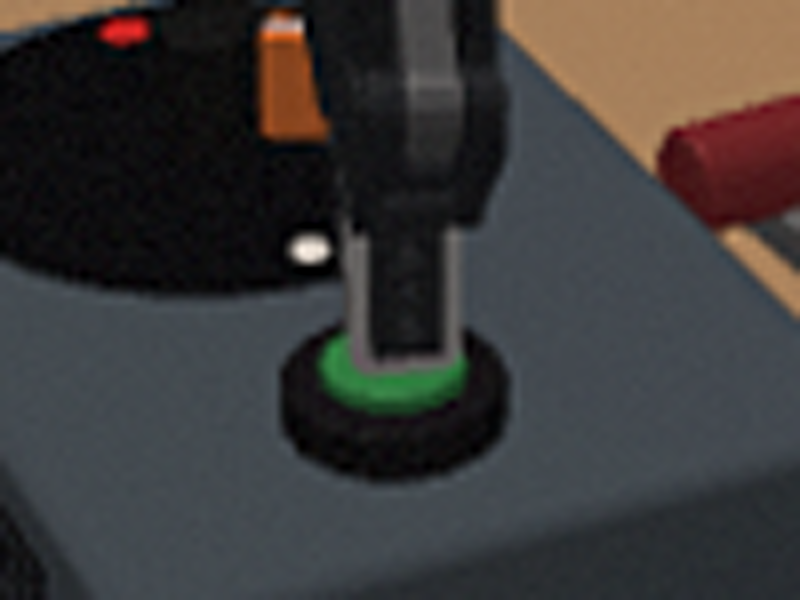

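>>> {"fn": "jog_arm", "kwargs": {"increments": [[[-0.02, 0, 0, 0, -1], [-0.05, 0, 0, 0, -1], [-0.08, 0, 0, 0, -1], [-0.2, 0, 0, 0, -1], [-0.4, 0, 0, 0, -1], [-0.6, 0, 0, 0, -1], [-0.6, 0, 0, 0, -1]]]}}

```text
t: 13.9
position: [588.4, -80.1, 382.1]
orientation: [1.307, 1.137, -1.298]
contact_force: [0.4, 0.8, 0.5]
width: 0.0
```

The button was seen flush with its collar, fully down. I moved away with the arm; now a final look.

Run:
```python
from h import *
show()
im,d=manip.capture("side");cv2.imwrite("pics/s10.png",im[:,:,::-1])
im,d=manip.capture("top");cv2.imwrite("pics/t10.png",im[:,:,::-1])
a=cv2.imread("pics/s10.png")[195:355,215:415];b=cv2.imread("pics/t10.png")[170:330,230:430]
cv2.imwrite("pics/f10.png",cv2.resize(np.hstack([a,b]),(800,320),interpolation=cv2.INTER_CUBIC))
```

```text
t 13.9 pos [588.4 -80.1 382.1] head -97.4 tilt [ 0.009 -0.002 -1.   ] F [0.4 0.8 0.5] w 0.0 q [-0.25  0.17  1.71  0.    1.25  1.45]
```

View pics/f10.png

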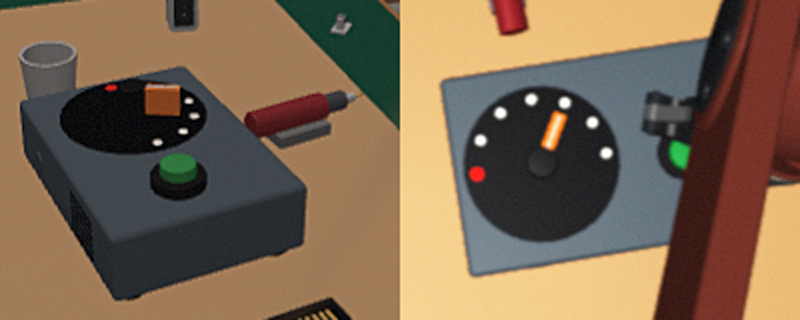

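The picture shows the button back up, the pointer at the fourth white mark (right half, (565,102)), and the box, cup and handpiece unmoved.

>>> {"fn": "jog_arm", "kwargs": {"increments": [[[-0.1, 0, 0, 0, -1], [-0.1, 0, 0, 0, -1], [-0.1, 0, 0, 0, -1], [-0.1, 0, 0, 0, -1]]]}}

```text
t: 14.5
position: [586.7, -79.7, 396.8]
orientation: [1.304, 1.146, -1.305]
contact_force: [0.2, -0.2, 0.1]
width: -0.1
```

Run:
```python
from h import *
show(); print(manip.sign_off())
```

```text
t 14.5 pos [586.7 -79.7 396.8] head -97.4 tilt [-0.001  0.    -1.   ] F [ 0.2 -0.2  0.1] w -0.1 q [-0.25  0.15  1.7  -0.    1.29  1.45]
the job is handed in; nothing more can be done
None
```

The dial is set to speed 4 and the tool was then started. I handed the job in at 14.5 s with the arm well clear of everything.

- **Dial:** With the fingers shut, I pushed the pointer from off to speed 4 with the outside of one finger, one click at a time. A picture after each click showed it at 1, 2, 3 and then 4. The side view of the last click was hard to read by eye. A drawn outline at 120 degrees and the top view after backing off both put it at the fourth white mark.
- **Button:** I pressed it until the travel stopped about 6 mm down. The wrist force was about 12.5 N, and the side view showed the button flush with its collar. After I lifted off, the final picture showed it back up.
- **Surroundings:** In the last pictures the pointer was still at 4, and the box, cup and handpiece looked unmoved. The bit case was only partly in the last crops. I never went near it, but I did not check its position. None of my checks failed.

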